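# Clamp a glued blank with a T-key in the deep-shaft craft press

### The arm

A 7-joint arm with a two-finger parallel gripper is mounted at the origin on the work surface. World frame = base frame: x ahead of the robot, y to its left, z up, the work surface at z = 0. Lengths are in m, angles in rad, forces in N, time in s.
With the tool pointing down it reaches from about 0.4 to 0.85 m from the base axis. Payload 10.4 kg.
Tool frame: the origin (TCP) lies midway between the tips of the shut fingers; the grasp point (between the pads) lies 19 mm behind it (r.grasp_offset is the distance from the TCP to the grasp point, in m); x points along the fingers, y is the direction in which the jaws open and shut, and the axes are right-handed (so a half turn about x gives the same grasp; the last joint's range is limited). The gripper opens to 87 mm and grips with 3 to 60 N. Pads are 19 mm wide; open, the fingers measure 117 mm over their backs; the gripper's body (75 mm by 190 mm) begins 51 mm behind the grasp point.
Start: joints at [1.184, 0.332, -0.065, 1.46, 0.022, 1.35, -0.088], TCP at [0.222, -0.584, 0.223] pointing down, gripper open.
Joint ranges: [-2.6, 2.6], [-0.5, 2.12], [-1.47, 1.34], [0.16, 2.42], [-1.27, 4.41], [0.06, 2.06], [-2.6, 2.6]. Speed limits (rad/s): [2.22, 2.22, 2.79, 2.79, 3.14, 3.14, 3.14].

### API

Orientations are given as a unit quaternion [x, y, z, w].
In Python, from bench import r, vision, close_job gives the robot as it stands. The module is installed in compiled form; this text tells all that it offers.
- The arm moves only by the shell command python3 -m pendant 'ROWS' [OPENING] [FORCE]. ROWS is text: rows parted by semicolons, each of 6 numbers parted by spaces: the shift along the tool's x, y, z in units of 0.25 m (1.0 is 0.25 m), then the turn, a rotation vector about the tool's x, y, z in units of 1.5 rad (1.0 is 1.5 rad). A call has 1 to 8 rows; each row is the pose to reach, as a shift and turn from the pose commanded when the call began, along the tool's axes at that moment; what a row does not reach only later rows make up. A row lasts 1/10 s, in which the tool goes at most 50 mm and 8.59 degrees, less where a joint would pass 70% of its speed; a pose out of reach is approached as far as the arm can. A call with a number of a shift or a turn outside -1 to 1 is refused whole. A call with a gripper value outside its range is refused whole. OPENING is the gripper command: -1 is shut, 1 is fully open, values between are in proportion, set as the call begins (- or left out, the last holds). The fingers move at their own pace and stop on an object; FORCE is the grip in N (left out, the last holds). Time passes only in rows, so rows that repeat a pose let the fingers close. It gives the time, the measured TCP pose, the force and the opening at its end, in the units of the state.
- r.read_state(): the state, without advancing time (a new reading comes with each control period).
- vision.camera(name): name is "side" or "top" or "wrist"; returns (picture, depth): 420x560x3 uint8, blue, green, red; 420x560 float32, m along the optical axis (not along the pixel's ray), 0 where there is no reading.
- vision.get_calibration(name): a dict with "camera_matrix" (3x3 intrinsics, pixels), "rvec" (rotation vector, rad) and "tvec" (3), from world to camera coordinates, as OpenCV has them. Camera axes: x right, y down, z forward; pixel columns grow to the right and rows downward; lengths in m; the calibration is good to about 2 mm. The wrist camera is an equidistant fisheye: a pixel r from the principal point sees the ray r / f radians off the axis. A picture is of the moment at which its call begins: read the wrist's pose just before it. get_calibration takes no time and is no camera call; for the wrist camera it gives the pose at the moment of the call.
- close_job(): hands the job in, once; it reports no verdict.
The state is a dict: "time": time; "joint_positions": joint angles; "joint_vel": joint speeds; "joint_torque": joint torques, N m; "ee_pos": TCP position; "eef_rot": TCP orientation; "ft_force": force on the tool from outside, world axes, zero at the start; "torque": the same for the moment, N m; "width": finger opening in m.
Only numpy, scipy, OpenCV 4.12 (cv2) and the standard library are available. Lean on these libraries where they do the work, as an engineer would, in place of code of your own. Each camera call takes 0.05 s, during which the arm holds its last target. There are 200 camera calls.

### The job

Clamp the glued wooden blank in the press: push the sliding jaw until the blank is pressed snugly between it and the fence, then take the long T-key from the rack, lower it down the deep square tube onto the hidden stem and turn it clockwise to the stop. Let go and leave the key standing seated in the tube; leave the short key in its rack, and do not knock over or shift the mug, the glue bottle, the tape or the offcut.

Things in the scene. Friction and masses are not known exactly. Their poses are not given: they have to be found in the camera images.
- press: Gluing press fixed to the table: wooden bed 150 mm (own x) x 300 mm (own y) x 12 mm thick; z up, origin on the table. At its -y end a square aluminium tube stands behind the fence: two steel posts, faces at y = -80 mm, x 23 to 49 mm either side, tops 62 mm above the table. The jaw slides along y, at the +y end. The blank must be snug between fence and jaw for the pad to grip it.
- jaw (a joint): Travel of the sliding jaw (m), 0 to 0.110, growing towards the fence (press -y). Upright board 110 mm wide (press x), 22 mm thick, top 72 mm above the table; its front face lies at press y = 75 mm minus the travel. Reads 0.095 with the blank square and snug between it and the fence. Stiff to slide, about 11 N; stays where it is left.
- jaw_back (a point): Centre of the jaw's rear face (away from the fence), 58 mm above the table. Push the jaw here towards press -y, with the tool's end 25 to 50 mm above the table.
- blank_center (a point): Centre of the loose wooden blank of three glued boards, 90 mm (press x) x 60 mm (press y) x 45 mm high, 0.2 kg, lying on the press bed between fence and jaw, a little askew and 5 to 35 mm off the fence. It slides and squares up as the jaw pushes it.
- shaft_mouth (a point): Centre of the flared mouth of the upright square tube, 142 mm above the table; axes as the press's. Flare 52 mm wide, narrowing within 12 mm to a bore 35 mm square down to the bed. On the bore's axis at the bottom stands the stem: 15.5 mm square, its flat top 36 mm above the table, with a cone nose on it (15 mm wide at its base, up to 42 mm above the table) that centres the key.
- stem_part (a joint): Turn of the hidden stem (rad): 0 at start, growing clockwise seen from above to a stop at 1.4; it cannot go anticlockwise of 0. Which way its square faces point at 0 differs each time: feel for it. A key out of line rests on it, foot 36 mm above the table; turned anticlockwise under light pressure it drops 14 mm within a quarter turn. Turning takes about 0.1 N m; it stays where left.
- key_bar (a point): Centre of the cross bar of the long T-key, gripped from above: bar 76 mm long (own x), 14 mm thick (y), 20 mm high (z). It stands upright in a hole of the rack, 198 mm tall, 0.26 kg: rod 14 mm in diameter, guide collar 24 mm wide half-way up, square socket at the foot: 18 mm wide inside, 20 mm deep, walls parallel to the bar's x and y, 31 mm over corners. Bar centre 188 mm above the foot.
- key_foot (a point): Centre of the open foot (lower rim of the socket) of the long T-key. In the rack it is 10 mm above the table; fully seated on the stem it is 22 mm above the table.
- short_bar (a point): Centre of the cross bar of the short T-key, 108 mm tall, standing in the other hole of the rack; otherwise like the long key. Too short for this tube: leave it.
- rack: Fixed plywood block 200 x 80 x 60 mm high, with two square holes 34 mm wide and 50 mm deep, 55 mm either side of its middle along its x; either hole can hold the long key. Origin under its centre. It stands on the left or on the right of the press.
- pad: Rubber pad in the fence's window (36 mm wide, 32 mm high, 12 mm thick), origin at its centre. Its face waits 1.5 mm behind the fence's face; the stem drives it out towards press +y, 4.3 mm per rad of turn, through a spring of 1800 N/m.
- mug: Bystander: white mug 76 mm wide, 85 mm high. Origin under its centre.
- glue: Bystander: white glue bottle 50 mm wide, 130 mm high. Origin under its centre.
- tape: Bystander: roll of tape lying flat, 84 mm wide, 24 mm high. Origin under its centre.
- offcut: Bystander: wooden offcut 100 x 45 x 18 mm lying flat. Origin under its centre.
Things that resemble listed ones, but are neither listed nor needed, are in the scene too. What is shaped like the part that bears key_bar but green or red is not meant.

How it is judged:
On the way, in this order (a step that is already met when the one before it is completed fails the run):
1. the jaw has pushed the blank snug against the fence (jaw travel over 93.5 mm), the stem not yet turned (value of joint jaw above 0.0935 m and value of joint stem_part below 0.3 rad), for 0.1 s.
2. the long key has slipped over the stem down the tube (foot below 33 mm, within 4 mm of the tube's axis) (horizontal distance between key_foot and shaft_mouth below 0.004 m and height (world z) of key_foot below 0.033 m), for 0.1 s.
3. the stem is turned clockwise past 1.15 rad with the key fully on it (foot below 28 mm), and the pad grips the blank with over 3 N (value of joint stem_part above 1.15 rad and height (world z) of key_foot below 0.028 m and horizontal distance between key_foot and shaft_mouth below 0.004 m and contact force between pad and blank above 3 N), for 0.1 s.
At the end, for the whole second after the job is handed in: The stem is turned over 1.1 rad clockwise, the pad presses the blank with over 3 N against the jaw, the jaw's travel is still over 92 mm, the long key stands at rest on the stem in the tube (foot below 28 mm, within 4 mm of the tube's axis, tilted under 0.15 rad), and the short key is in its rack (value of joint stem_part above 1.1 rad and contact force between pad and blank above 3 N and value of joint jaw above 0.092 m and height (world z) of key_foot below 0.028 m and horizontal distance between key_foot and shaft_mouth below 0.004 m and angle between key_foot's own z axis and vertical below 0.15 rad and linear speed of key below 0.02 m/s and distance of short_bar from where it was at the start of the episode below 0.03 m); the robot touches nothing.
It fails at once if the short key is taken from the rack (distance of short_bar from where it was at the start of the episode above 0.05 m).
It fails at once if the mug, glue bottle, tape or offcut is shifted by over 40 mm or the mug or bottle tipped (distance of any of mug, glue, tape, offcut from where it was at the start of the episode above 0.04 m or angle between any of mug, glue's own z axis and vertical above 0.5 rad).
It also fails if it takes over 72 s, if anything falls off the work surface, if the arm or the gripper's body presses on something with over 40 N, if the wrist force passes 120 N, or if a joint passes its speed limit or range.

## Working session

There is one attempt and no reset: what is moved stays moved. The work goes in short steps, Python scripts to look and compute and a shell command to move; the robot and the scene stay as the last step left them, time stands still between calls to the robot, and variables do not carry over. Pictures are saved under pics/ and viewed, about 8 in all and at most 12, crops included, and the job is handed in when it is done.

```bash
mkdir -p pics; cat > h.py <<'E'
from bench import r, vision
import numpy as np, cv2
from scipy.spatial.transform import Rotation as R
def look(n):
    c=vision.get_calibration(n); p,d=vision.camera(n); return p,d,c
def world(c,d):
    K=np.array(c["camera_matrix"]);Rm=cv2.Rodrigues(np.array(c["rvec"],float))[0];t=np.array(c["tvec"]).ravel()
    v,u=np.mgrid[:d.shape[0],:d.shape[1]]
    P=np.stack([(u-K[0,2])/K[0,0]*d,(v-K[1,2])/K[1,1]*d,d],-1)
    W=(P-t)@Rm; W[d==0]=np.nan; return W
def st():
    s=r.read_state(); print(s["time"],np.round(s["ee_pos"],4),np.round(s["eef_rot"],4),np.round(s["ft_force"],1),np.round(s["torque"],2),s["width"])
    return s
def rel(target,yaw_delta=0):
    """shift in tool axes (units) to target TCP"""
    s=r.read_state(); Rm=R.from_quat(s["eef_rot"]); return np.round(Rm.inv().apply(np.array(target)-s["ee_pos"])/0.25,3)
E
python3 - <<'E'
from h import *
s=st();print(R.from_quat(s["eef_rot"]).as_matrix().round(3), s["joint_positions"], r.grasp_offset)
for n in("top","side"):
    p,d,c=look(n); np.savez(n,p=p,W=world(c,d)); cv2.imwrite(f"pics/{n}.png",p)
    print(n,-cv2.Rodrigues(np.array(c["rvec"],float))[0].T@np.array(c["tvec"]).ravel())
E
```

```text
0.0 [ 0.2223 -0.5837  0.2218] [-0.6953 -0.1284  0.6956 -0.1274] [-0.2 -0.3 -0.2] [0.04 0.01 0.02] 0.08714005267010567
[[-0.001  0.356 -0.935]
 [ 0.001 -0.935 -0.356]
 [-1.    -0.001  0.   ]] [ 1.18439136  0.33285672 -0.06472768  1.46094773  0.02163405  1.34991416
 -0.08854355] 0.0187
top [0.38570952 0.02660952 1.38235851]
side [0.06804901 0.96364726 0.7612631 ]
```

View pics/top.png

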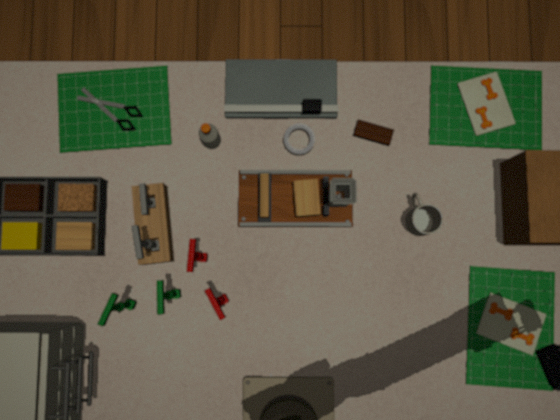

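View pics/side.png

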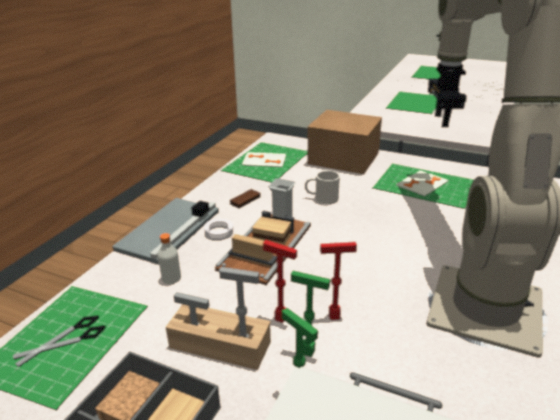

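The top view shows the press in the middle, with its tube at (343,190), jaw at (265,196) and blank at (307,197). The rack is on the left, with grey bars at (141,198) and (138,242). Candidates for the long key are the grey bars (141,198) and (138,242), the red ones (191,255) and (215,300), and the green ones (160,297) and (108,308). The side view shows the grey key nearer the robot, side pixel (240,275), is the tall one, so I choose top (138,242). Next I'll measure.

```bash
python3 - <<'E'
from h import *
z=np.load("top.npz");W=z["W"];p=z["p"]
def blob(n,u0,u1,v0,v1,z0,z1,rect=True):
    w=W[v0:v1,u0:u1].reshape(-1,3); w=w[(w[:,2]>z0)&(w[:,2]<z1)]
    if len(w)<4: print(n,"few",len(w));return
    (c,s,a)=cv2.minAreaRect((w[:,:2]*1000).astype(np.float32))
    print(n,len(w),"rect c",np.round(c,1),"size",np.round(s,1),"ang",round(a,1),"mean",np.round(w.mean(0)*1000,1))
blob("longbar",120,165,215,262,.18,.23)
blob("shortbar",125,165,170,220,.09,.14)
blob("anyhi",125,170,170,265,.14,.25)
blob("rack",125,180,175,270,.045,.07)
blob("jaw",250,280,165,225,.06,.085)
blob("blank",285,325,170,222,.045,.065)
blob("tube",320,365,170,215,.13,.16)
blob("bed",230,360,165,232,.005,.02)
blob("red1",180,212,230,275,.1,.3)
blob("red2",200,232,275,325,.1,.3)
blob("glue",195,222,115,150,.03,.2)
blob("tape",278,318,120,158,.012,.04)
blob("mug",400,445,190,240,.05,.1)
blob("table",380,420,260,280,-.1,.1)
blob("green1",145,185,275,320,.1,.3)
cv2.imwrite("pics/c1.png",np.hstack([cv2.resize(p[160:280,110:230],(400,400),interpolation=2),cv2.resize(p[150:240,275:365],(400,400),interpolation=2)]))
E
```

```text
longbar 279 rect c [447.9 341.6] size [75.7 16.3] ang 11.1 mean [447.5 340.1 205.1]
shortbar 233 rect c [557.1 354.7] size [75.4 15.8] ang 6.2 mean [556.2 353.  115.3]
anyhi 304 rect c [447.9 341.6] size [75.7 16.3] ang 11.1 mean [447.5 339.8 201.1]
rack 1929 rect c [503.1 348.2] size [200.9  82.3] ang 6.8 mean [502.7 342.   59.5]
jaw 390 rect c [573.8  60.7] size [110.   20.3] ang 0.4 mean [573.1  60.7  71.9]
blank 909 rect c [572.6 -53.6] size [96.7 79.3] ang 2.5 mean [569.9 -48.7  57.1]
tube 447 rect c [ 574.2 -128.8] size [63.4 62.7] ang 0.1 mean [ 574.4 -128.7  139.6]
bed 4072 rect c [574.  -18.5] size [175.5 340.6] ang 0.2 mean [568.9  -2.7  12.9]
red1 310 rect c [418.8 220.1] size [18.8 74.6] ang 85.9 mean [418.5 220.5 181.3]
red2 301 rect c [312.4 165.1] size [76.1 19.2] ang 29.1 mean [311.8 165.7 183.5]
glue 393 rect c [727.5 202.9] size [45.3 48.7] ang 30.6 mean [721.9 200.2  90.1]
tape 480 rect c [729.6 -28.1] size [82.5 82.5] ang 48.4 mean [729.7 -27.8  23.6]
mug 429 rect c [ 526.6 -344.3] size [ 76.9 101.7] ang 78.2 mean [ 520.6 -340.    74.1]
table 792 rect c [ 387.4 -291.2] size [ 49.4 104.5] ang 0.2 mean [ 387.3 -291.     0.4]
green1 342 rect c [325.5 287.3] size [74.3 19.9] ang 6.0 mean [326.3 287.5 179.7]
```

View pics/c1.png

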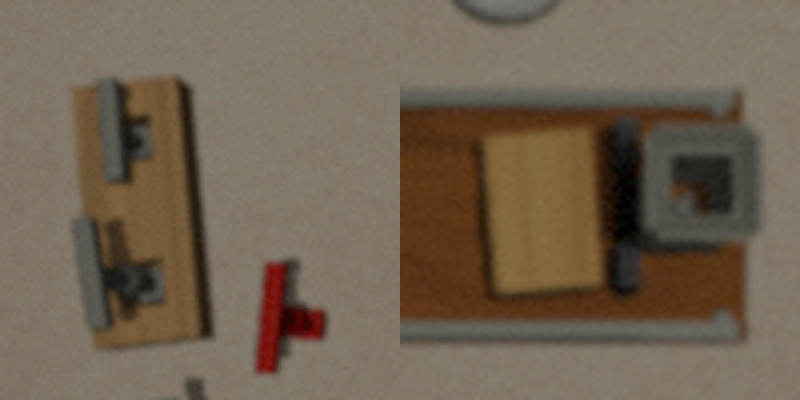

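The close crop confirms it: the long grey key bar is at crop (90,270), bar centre (0.448, 0.342, 0.20), length 76 mm, and the short key is at (112,130). The press is square to world, with its y axis along world +y, tube axis at (0.574,-0.129) and jaw rear face at y≈0.072. Moving behind the jaw now.

```bash
python3 -m pendant '0 -0.72 -0.775 0 0 0;0 -0.72 -0.775 0 0 0;0 -0.72 -0.775 0 0 0;0 -0.72 -0.775 0 0 0;0 -0.72 -0.775 0 0 0;0 -0.72 -0.775 0 0 0' -1 40
python3 -m pendant '0 -0.72 -0.775 0 0 0;0 -0.72 -0.775 0 0 0;0 -0.72 -0.775 0 0 0;0 -0.72 -0.775 0 0 0;0 -0.72 -0.775 0 0 0;0 -0.72 -0.775 0 0 0'
python3 -m pendant '0 -0.72 -0.775 -0.805 0 0;0 -0.72 -0.775 -0.805 0 0;0 -0.72 -0.775 -0.805 0 0;0 -0.72 -0.775 -0.805 0 0;0 -0.72 -0.775 -0.805 0 0;0 -0.72 -0.775 -0.805 0 0;0 -0.72 -0.775 -0.805 0 0;0 -0.72 -0.775 -0.805 0 0'
python3 -c "
from h import *
st();print(rel([.574,.125,.038]))"
```

```text
time: 0.7
ee_pos: [0.342, -0.3421, 0.2227]
eef_rot: [0.695, 0.13, -0.695, 0.13]
ft_force: [-0.2, 0.8, 0.2]
width: 0.047
time: 1.3
ee_pos: [0.4581, -0.1047, 0.2227]
eef_rot: [0.695, 0.13, -0.695, 0.13]
ft_force: [-0.2, -0.1, 0.2]
width: 0.0025
time: 2.1
ee_pos: [0.5736, 0.1278, 0.2218]
eef_rot: [0.5, 0.5, -0.5, 0.5]
ft_force: [-0.8, -0.5, -0.5]
width: 0.0005
2.1 [0.5736 0.1278 0.2218] [ 0.4997  0.5005 -0.5002  0.4997] [-0.8 -0.5 -0.5] [-0.06 -0.11  0.02] 0.0005357139105367799
[0.735 0.003 0.012]
```

```bash
python3 -m pendant '0.25 0 0 0 0 0;0.5 0 0 0 0 0;0.73 0 0 0 0 0;0.735 0.002 0 0 0 0;0.735 0.002 0.05 0 0 0;0.735 0.002 0.1 0 0 0;0.735 0.002 0.15 0 0 0'
python3 -m pendant '0 0 0.05 0 0 0;0 0 0.1 0 0 0;0 0 0.15 0 0 0;0 0 0.2 0 0 0;0 0 0.22 0 0 0;0 0 0.24 0 0 0;0 0 0.26 0 0 0;0 0 0.28 0 0 0'
```

```text
time: 2.8
ee_pos: [0.5752, 0.0883, 0.0409]
eef_rot: [0.503, 0.497, -0.501, 0.499]
ft_force: [0.6, -0.5, 0.0]
width: 0.0007
time: 3.6
ee_pos: [0.5753, 0.0225, 0.0411]
eef_rot: [0.504, 0.498, -0.499, 0.499]
ft_force: [5.6, 11.5, -5.8]
width: 0.0003
```

```bash
python3 -m pendant '0 0 0.02 0 0 0;0 0 0.04 0 0 0;0 0 0.06 0 0 0;0 0 0.08 0 0 0;0 0 0.09 0 0 0;0 0 0.1 0 0 0;0 0 0.11 0 0 0;0 0 0.12 0 0 0'
python3 - <<'E'
from h import *
st();p,d,c=look("top");W=world(c,d);w=W[165:225,255:345].reshape(-1,3)
w=w[(w[:,2]>.062)&(w[:,2]<.085)&(abs(w[:,0]-.574)<.09)]
print(np.percentile(w[:,1],[1,20,50,80,99]).round(4),len(w)); cv2.imwrite("pics/t2.png",cv2.resize(p[140:250,230:370],(770,600)))
E
```

```text
time: 4.4
ee_pos: [0.5753, 0.0049, 0.0413]
eef_rot: [0.505, 0.504, -0.492, 0.498]
ft_force: [8.6, 51.1, -12.9]
width: 0.0007
4.4 [0.5753 0.0049 0.0413] [ 0.5055  0.5036 -0.4925  0.4984] [  8.6  51.1 -12.9] [10.77 -1.97  0.15] 0.000749364523753778
[-0.1392 -0.135  -0.1257 -0.1186 -0.1008] 14
```

View pics/t2.png

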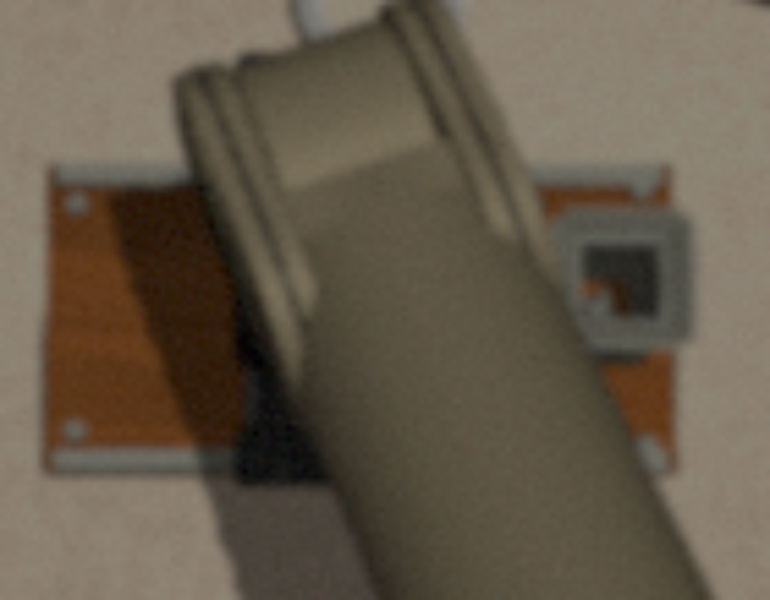

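```bash
python3 -m pendant '0 0 -0.1 0 0 0;0 0 -0.2 0 0 0;-0.2 0 -0.2 0 0 0;-0.4 0 -0.25 0 0 0;-0.6 0 -0.4 0 0 0;-0.85 0 -0.6 0 0 0;-0.9 0 -0.8 0 0 0;-0.9 0 -1 0 0 0'
cat > jaw.py <<'E'
from h import *
st();p,d,c=look("top");W=world(c,d)
def blob(n,u0,u1,v0,v1,z0,z1):
    w=W[v0:v1,u0:u1].reshape(-1,3); w=w[(w[:,2]>z0)&(w[:,2]<z1)]
    c,s,a=cv2.minAreaRect((w[:,:2]*1000).astype(np.float32)); print(n,len(w),np.round(c,1),np.round(s,1),round(a,1),w.mean(0).round(4))
blob("jaw",255,320,165,225,.066,.085)
blob("blank",275,326,170,222,.05,.064)
blob("tube",325,365,170,215,.13,.16)
blob("fence",310,345,165,225,.06,.066)
cv2.imwrite("pics/t3.png",cv2.resize(p[140:250,230:370],(770,600)))
E
python3 jaw.py
```

```text
time: 5.25
ee_pos: [0.5763, 0.2035, 0.2602]
eef_rot: [0.505, 0.496, -0.501, 0.499]
ft_force: [0.8, 0.4, -1.3]
width: 0.0009
5.25 [0.5763 0.2035 0.2602] [ 0.5046  0.4956 -0.5008  0.4989] [ 0.8  0.4 -1.3] [-0.02 -0.18 -0.05] 0.0009196706864178459
jaw 385 [573.5 -17. ] [ 20.4 109.4] 89.9 [ 0.5734 -0.017   0.0723]
blank 890 [571.3 -50.9] [ 86.4 103. ] 89.6 [ 0.5682 -0.0605  0.0574]
tube 446 [ 574.4 -128.6] [62.6 63.7] 89.9 [ 0.5751 -0.1287  0.1396]
fence 169 [575.3 -84.4] [73.3 99.5] 63.2 [ 0.5738 -0.0844  0.062 ]
```

View pics/t3.png

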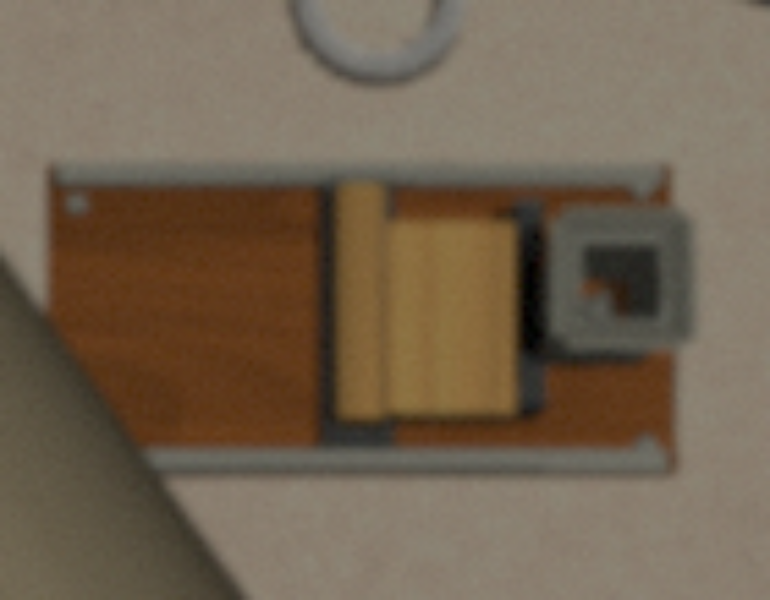

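The jaw sits at y=-17 mm against the blank (crop cols 335-388), and the blank's edge meets the fence at crop col 517. The push ended at 51 N, so it looks snug. I'll check the travel against the bed ends.

```bash
python3 - <<'E'
from h import *
z=np.load("top.npz");W=z["W"];p=z["p"].astype(int)
for v in (180,185,190,200,210,216):
    row=W[v]; k=np.where((row[:,2]>.006)&(row[:,2]<.1)&(np.arange(560)>225)&(np.arange(560)<365))[0]
    print(v,k[0],k[-1],row[k[0]].round(4),row[k[-1]].round(4))
# blank & fence profile now
p,d,c=look("top");W=world(c,d)
for v in (185,197,208): print([(int(1000*W[v,u,1]),int(1000*W[v,u,2])) for u in range(286,336,2)])
E
```

```text
180 238 358 [0.6198 0.1309 0.012 ] [ 0.6214 -0.1852  0.0076]
185 238 361 [0.607  0.131  0.0086] [ 0.6083 -0.1931  0.0064]
190 238 347 [0.5938 0.1309 0.0081] [ 0.5826 -0.1454  0.0872]
200 238 329 [0.5668 0.1303 0.011 ] [ 0.5637 -0.1052  0.0404]
210 238 351 [0.5405 0.1301 0.0104] [ 0.5407 -0.1645  0.0171]
216 238 351 [0.5245 0.1297 0.013 ] [ 0.5257 -0.1653  0.0101]
[(4, 14), (0, 27), (-5, 30), (-9, 71), (-14, 74), (-19, 73), (-24, 77), (-30, 55), (-35, 60), (-40, 59), (-45, 57), (-50, 57), (-55, 56), (-60, 54), (-66, 52), (-70, 63), (-75, 61), (-80, 57), (-86, 56), (-91, 56), (-95, 61), (-100, 67), (-97, 144), (-102, 138), (-108, 133)]
[(4, 14), (0, 29), (-5, 32), (-9, 72), (-14, 66), (-19, 74), (-24, 72), (-30, 58), (-35, 58), (-40, 56), (-45, 61), (-50, 56), (-55, 55), (-60, 60), (-65, 57), (-70, 58), (-76, 52), (-80, 56), (-85, 58), (-91, 49), (-96, 53), (-102, 37), (-97, 143), (-102, 141), (-108, 131)]
[(4, 15), (0, 23), (-5, 25), (-9, 76), (-14, 71), (-19, 74), (-24, 76), (-29, 62), (-35, 54), (-40, 57), (-45, 57), (-50, 54), (-55, 53), (-60, 54), (-65, 56), (-70, 57), (-75, 59), (-80, 57), (-86, 52), (-90, 64), (-95, 62), (-100, 64), (-110, 15), (-115, 11), (-121, 10)]
```

```bash
cat >> h.py <<'E'
def wproj(c,pts):
    K=np.array(c["camera_matrix"]);Rm=cv2.Rodrigues(np.array(c["rvec"],float))[0]
    q=np.atleast_2d(pts)@Rm.T+np.array(c["tvec"]).ravel(); th=np.arctan2(np.hypot(q[:,0],q[:,1]),q[:,2]); ph=np.arctan2(q[:,1],q[:,0])
    return np.stack([K[0,2]+K[0,0]*th*np.cos(ph),K[1,2]+K[1,1]*th*np.sin(ph)],-1)
def wworld(c,d):
    K=np.array(c["camera_matrix"]);Rm=cv2.Rodrigues(np.array(c["rvec"],float))[0]
    v,u=np.mgrid[:d.shape[0],:d.shape[1]]; a=(u-K[0,2])/K[0,0]; b=(v-K[1,2])/K[1,1]; th=np.hypot(a,b)+1e-9
    k=np.tan(np.minimum(th,1.5))/th; P=np.stack([a*k*d,b*k*d,d],-1); W=(P-np.array(c["tvec"]).ravel())@Rm; W[(d==0)|(th>1.5)]=np.nan; return W
E
python3 - <<'E'
from h import *
p,d,c=look("wrist"); cv2.imwrite("pics/w1.png",p); np.savez("w1",p=p,W=wworld(c,d))
print(wproj(c,[[.574,-.017,.072],[.574,-.09,.06],[.448,.342,.205]]).round(), (-cv2.Rodrigues(np.array(c["rvec"],float))[0].T@np.array(c["tvec"]).ravel()).round(3))
E
```

```text
[[278. 342.]
 [278. 371.]
 [104.  50.]] [0.573 0.293 0.422]
```

View pics/w1.png

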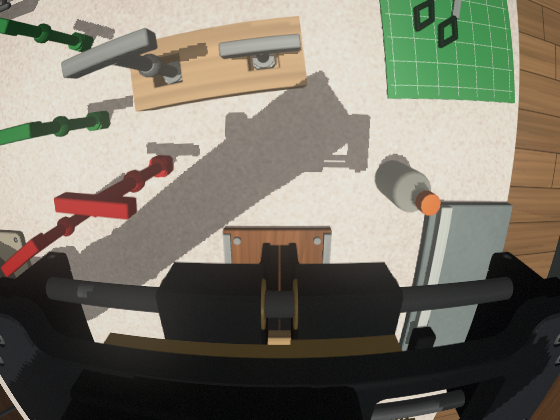

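The wrist view shows the long key's bar leaning at (110,55) and the red keys near (95,205). The press is hidden by the gripper. My jaw travel estimates disagree (bed centre 85 mm, blank edge against fence 93 mm), so I'll look at the gap from close by.

```bash
python3 -m pendant '0.24 -0.384 1 0.8 0 0;0.24 -0.384 1 0.8 0 0;0.24 -0.384 1 0.8 0 0;0.24 -0.384 1 0.8 0 0;0.24 -0.384 1 0.8 0 0;0.24 -0.384 1 0.8 0 0;0.24 -0.384 1 0.8 0 0;0.24 -0.384 1 0.8 0 0'
python3 -m pendant '0 0.1 0 0.247 0 0;0 0.1 0 0.247 0 0;0 0.1 0 0.247 0 0'
python3 - <<'E'
from h import *
st();p,d,c=look("wrist"); np.savez("w2",p=p,W=wworld(c,d),d=d)
q=wproj(c,[[.574,-.017,.072],[.574,-.09,.06],[.62,-.09,.06],[.574,-.129,.142]]);print(q.round(),np.array(c["camera_matrix"])[0,0], (-cv2.Rodrigues(np.array(c["rvec"],float))[0].T@np.array(c["tvec"]).ravel()).round(3))
u,v=np.clip(q[1].astype(int),[110,90],[450,330]); cv2.imwrite("pics/w2.png",cv2.resize(p[v-90:v+90,u-110:u+110],None,fx=3.3,fy=3.3)); print(u,v)
E
```

```text
time: 6.2
ee_pos: [0.4762, -0.0484, 0.1958]
eef_rot: [0.697, 0.124, -0.696, 0.125]
ft_force: [1.0, 0.6, -0.6]
width: 0.0003
time: 6.5
ee_pos: [0.4855, -0.0713, 0.1958]
eef_rot: [0.708, -0.006, -0.707, -0.005]
ft_force: [0.4, 1.3, -0.3]
width: 0.0003
6.5 [ 0.4855 -0.0713  0.1958] [ 0.7076 -0.006  -0.7066 -0.0053] [ 0.4  1.3 -0.3] [ 0.05  0.02 -0.04] 0.0002530819504169547
[[213. 103.]
 [296. 101.]
 [295.  51.]
 [361. 100.]] 325.19226210127806 [ 0.57  -0.074  0.358]
296 100
```

View pics/w2.png

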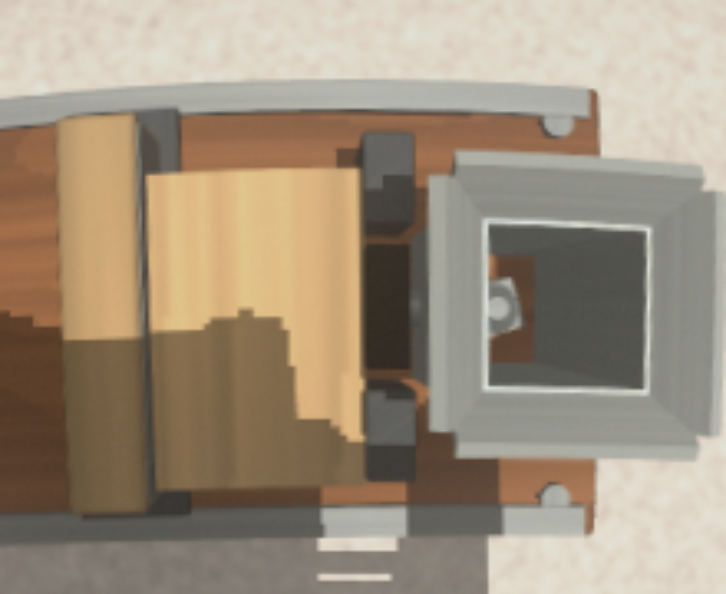

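The close view settles it. The blank is flush against both posts (crop col 362), jaw and blank touch at col 150, so it is snug. The stem is also visible at (503,308), its faces about 7° anticlockwise of the press axes. Next is the long key.

```bash
python3 -m pendant '-0.2 0 0 0 0 0;-0.36 0 0 0 0 0;-0.36 -0.3 0 0 0 0;-0.36 -1 0 0 0 0;-0.36 -1 0 0 0 0;-0.36 -1 0 0 0 0;-0.36 -1 0 0 0 0;-0.36 -1 0 0 0 0' 1
python3 -c "
from h import *
s=st();M=R.from_quat(s['eef_rot']).as_matrix();print(M.round(3),np.degrees(np.arctan2(M[1,1],M[0,1])));print(rel([.448,.3416,.285]))"
```

```text
time: 7.35
ee_pos: [0.4857, 0.1875, 0.2859]
eef_rot: [0.708, 0.002, -0.707, 0.0]
ft_force: [-0.6, -0.6, 0.2]
width: 0.0565
7.35 [0.4857 0.1875 0.2859] [ 7.076e-01  2.200e-03 -7.066e-01  3.000e-04] [-0.6 -0.6  0.2] [-0.02  0.05  0.05] 0.05646994358419154
[[ 0.001  0.004 -1.   ]
 [ 0.003 -1.    -0.004]
 [-1.    -0.003 -0.001]] -89.79240021801587
[ 0.005 -0.617  0.149]
```

```bash
python3 -m pendant '0 -0.617 0.149 -0.127 0 0;0 -0.617 0.149 -0.127 0 0;0 -0.617 0.149 -0.127 0 0;0 -0.617 0.149 -0.127 0 0;0 -0.617 0.149 -0.127 0 0' 1
python3 - <<'E'
from h import *
s=st();M=R.from_quat(s['eef_rot']).as_matrix();print(np.degrees(np.arctan2(M[1,1],M[0,1])),rel([.448,.3416,.179]))
p,d,c=look("wrist");W=wworld(c,d); k=(W[...,2]>.19)&(W[...,2]<.22)&(np.hypot(W[...,0]-.448,W[...,1]-.342)<.06)
w=W[k];cc,ss,a=cv2.minAreaRect((w[:,:2]*1000).astype(np.float32));print(len(w),cc,ss,a,w.mean(0))
q=wproj(c,[.448,.342,.205])[0];print(q)
E
```

```text
time: 7.85
ee_pos: [0.4506, 0.3364, 0.2853]
eef_rot: [0.704, 0.066, -0.704, 0.066]
ft_force: [-0.3, -0.1, 0.1]
width: 0.0861
7.85 [0.4506 0.3364 0.2853] [ 0.7041  0.0664 -0.7039  0.0661] [-0.3 -0.1  0.1] [-0.01 -0.   -0.  ] 0.08608473698493696
-79.24846227243962 [ 0.425 -0.022  0.007]
1599 (447.3519592285156, 340.3440856933594) (75.14582824707031, 13.814151763916016) 10.810382843017578 [0.45080084 0.34103332 0.20748779]
[269.37797694 215.49198564]
```

```bash
python3 -m pendant '0.15 -0.018 0.008 0 0 0;0.3 -0.018 0.008 0 0 0;0.4 -0.018 0.008 0 0 0;0.425 -0.018 0.008 0 0 0;0.425 -0.018 0.008 0 0 0'
python3 -m pendant '0 0 0 0 0 0;0 0 0 0 0 0;0 0 0 0 0 0;0 0 0 0 0 0;0 0 0 0 0 0;0 0 0 0 0 0' -1 50
```

```text
time: 8.4
ee_pos: [0.4494, 0.3377, 0.1786]
eef_rot: [-0.704, -0.064, 0.704, -0.064]
ft_force: [-0.6, -0.2, 0.8]
width: 0.0866
time: 9.0
ee_pos: [0.4483, 0.3398, 0.1787]
eef_rot: [0.704, 0.065, -0.704, 0.065]
ft_force: [-0.1, 0.0, 0.0]
width: 0.0471
```

```bash
python3 -m pendant '0 0 0 0 0 0;0 0 0 0 0 0;0 0 0 0 0 0;0 0 0 0 0 0;0 0 0 0 0 0;0 0 0 0 0 0'
python3 -m pendant '-0.1 0 0 0 0 0;-0.2 0 0 0 0 0;-0.35 0 0 0 0 0;-0.5 0 0 0 0 0;-0.65 0 0 0 0 0;-0.78 0 0 0 0 0;-0.78 0 0 0 0 0'
python3 - <<'E'
from h import *
s=st();p,d,c=look("side");cv2.imwrite("pics/s2.png",p);np.savez("s2",W=world(c,d))
K=np.array(c["camera_matrix"]);e=np.array(s["ee_pos"])
q=cv2.projectPoints(np.array([e,e-[0,0,.169]]),np.array(c["rvec"],float),np.array(c["tvec"],float),K,None)[0].reshape(-1,2);print(q)
M=R.from_quat(s['eef_rot']).as_matrix();print(np.degrees(np.arctan2(M[1,1],M[0,1])),s["joint_positions"])
u,v=q.mean(0).astype(int);cv2.imwrite("pics/s2c.png",cv2.resize(p[max(0,v-70):v+70,u-60:u+60],None,fx=4,fy=4))
W=world(c,d);w=W[np.hypot(W[...,0]-e[0],W[...,1]-e[1])<.06];w=w[(w[:,2]<e[2]+.0)&(w[:,2]>.15)]
for z in np.arange(.17,.40,.01):
    k=w[abs(w[:,2]-z)<.005]; print(round(z,2),len(k),(k.mean(0)-e).round(4) if len(k) else '')
E
```

```text
time: 9.6
ee_pos: [0.4483, 0.3398, 0.1785]
eef_rot: [-0.704, -0.065, 0.704, -0.065]
ft_force: [-0.4, -0.8, -0.6]
width: 0.0134
time: 10.3
ee_pos: [0.4489, 0.3408, 0.3776]
eef_rot: [0.706, 0.066, -0.702, 0.064]
ft_force: [-0.4, -0.1, -2.3]
width: 0.0136
10.3 [0.4489 0.3408 0.3776] [ 0.7058  0.0659 -0.7024  0.0639] [-0.4 -0.1 -2.3] [ 0.01 -0.02 -0.06] 0.013615236485816902
[[231.63602084 189.93699477]
 [237.26746292 269.76478894]]
-79.468163474509 [ 0.0268581   0.27594556 -0.95552365  1.3147843   0.22670195  1.65701804
 -2.27626617]
0.17 0 
0.18 0 
0.19 0 
0.2 0 
0.21 38 [-0.0065  0.0099 -0.1659]
0.22 74 [-0.0056  0.011  -0.1575]
0.23 80 [-0.0058  0.0097 -0.147 ]
0.24 79 [-0.0035  0.0056 -0.1395]
0.25 35 [-0.0039  0.0062 -0.128 ]
0.26 33 [-0.0035  0.0062 -0.1175]
0.27 36 [-0.0035  0.0054 -0.1082]
0.28 42 [-0.0044  0.0055 -0.0975]
0.29 34 [-0.0037  0.0054 -0.0873]
0.3 27 [-0.0043  0.0062 -0.0783]
0.31 66 [-0.0055  0.0079 -0.067 ]
0.32 68 [-0.0046  0.0059 -0.0586]
0.33 39 [-0.0035  0.0053 -0.0476]
0.34 41 [-0.0039  0.0053 -0.0374]
0.35 40 [-0.0047  0.0047 -0.0271]
0.36 45 [-0.004   0.0044 -0.0173]
0.37 30 [-0.0046  0.005  -0.0084]
0.38 3 [-0.0096  0.0033 -0.0009]
0.39 0
```

View pics/s2c.png

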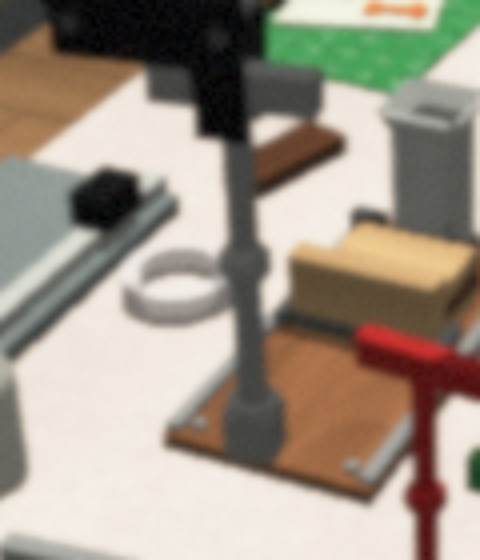

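The long key hangs straight and coaxial with the fingers in crop column 245. Foot ≈ TCP − 0.169. Carrying it to the tube.

```bash
python3 -m pendant '0 0.1 0 -0.05 0 0;0 0.22 -0.02 -0.1 0 0;0 0.35 -0.04 -0.18 0 0;0 0.48 -0.05 -0.26 0 0;0 0.6 -0.06 -0.34 0 0;0 0.74 -0.07 -0.4 0 0;0 0.87 -0.076 -0.45 0 0;0 0.97 -0.076 -0.48 0 0'
python3 -c "
from h import *
s=st();M=R.from_quat(s['eef_rot']).as_matrix();print(np.degrees(np.arctan2(M[1,1],M[0,1])),rel([.5745,-.1288,.345]),s['joint_positions'].round(2))"
```

```text
time: 11.15
ee_pos: [0.5113, 0.1019, 0.3717]
eef_rot: [-0.635, -0.309, 0.637, -0.309]
ft_force: [0.3, 0.6, -2.9]
width: 0.0138
11.15 [0.5113 0.1019 0.3717] [-0.6351 -0.3091  0.637  -0.3089] [ 0.3  0.6 -2.9] [-0.06 -0.09  0.05] 0.013820490203825581
-38.18030864970099 [0.107 0.769 0.569] [ 0.54  0.15 -0.92  1.43  0.12  1.62 -1.04]
```

```bash
python3 -m pendant '0 0.12 0.08 -0.08 0 0;0 0.24 0.17 -0.16 0 0;0 0.36 0.26 -0.24 0 0;0 0.48 0.35 -0.32 0 0;0 0.6 0.44 -0.4 0 0;0 0.72 0.52 -0.45 0 0;0 0.77 0.569 -0.467 0 0;0 0.77 0.569 -0.467 0 0'
python3 - <<'E'
from h import *
s=st();M=R.from_quat(s['eef_rot']).as_matrix();print(np.degrees(np.arctan2(M[1,1],M[0,1])),M[:,0].round(3),rel([.5745,-.1288,.345]),s['joint_positions'].round(2))
p,d,c=look("side");W=world(c,d);e=np.array(s["ee_pos"])
w=W[np.hypot(W[...,0]-e[0],W[...,1]-e[1])<.05];w=w[w[:,2]>.1]
for z in np.arange(.11,.34,.02):
    k=w[abs(w[:,2]-z)<.008]; print(round(z,2),len(k),(k.mean(0)-e).round(4) if len(k) else '')
p,d,c=look("wrist");W=wworld(c,d);k=(W[...,2]>.13)&(W[...,2]<.15)&(np.hypot(W[...,0]-.574,W[...,1]+.129)<.06)
w=W[k];print(len(w));print(cv2.minAreaRect((w[:,:2]*1000).astype(np.float32)) if len(w)>9 else '')
q=wproj(c,[[.5745,-.129,.142]])[0];print(q);cv2.imwrite("pics/w3.png",p)
E
```

```text
time: 11.95
ee_pos: [0.5741, -0.13, 0.3708]
eef_rot: [0.492, 0.508, -0.493, 0.506]
ft_force: [-0.6, 0.3, -3.0]
width: 0.0134
11.95 [ 0.5741 -0.13    0.3708] [ 0.4918  0.5083 -0.4935  0.5062] [-0.6  0.3 -3. ] [-0.   -0.08  0.02] 0.013359682396742291
1.6753405269721944 [-0.004  0.    -1.   ] [ 0.103  0.002 -0.005] [ 0.79  0.33 -0.86  1.26  0.25  1.67  0.01]
0.11 106 [-0.0085  0.0177 -0.261 ]
0.13 183 [-0.0004  0.001  -0.2403]
0.15 59 [-0.0049  0.0069 -0.2274]
0.17 0 
0.19 0 
0.21 53 [-0.0063  0.007  -0.1602]
0.23 61 [-0.0048  0.0046 -0.1415]
0.25 26 [-0.0021  0.0031 -0.1205]
0.27 28 [-0.0029  0.004  -0.1005]
0.29 28 [-0.0018  0.0042 -0.0808]
0.31 50 [-0.0035  0.0046 -0.062 ]
0.33 32 [-0.0022  0.0029 -0.0403]
1367
((572.2881469726562, -129.54214477539062), (63.4165153503418, 62.11427307128906), 89.74545288085938)
[279.53530535 173.69553698]
```

Key is over the tube: foot about 1 mm from the axis, heading 1.7°. Lowering in stages.

```bash
python3 -m pendant '0.08 0 0 0 0 0;0.16 0 0 0 0 0;0.24 0 0 0 0 0;0.3 0 0 0 0 0;0.36 0 0 0 0 0;0.42 0 0 0 0 0;0.48 0 0 0 0 0;0.5 0 0 0 0 0'
python3 -c "
from h import *
st()"
```

```text
time: 12.85
ee_pos: [0.574, -0.126, 0.2467]
eef_rot: [0.491, 0.509, -0.492, 0.508]
ft_force: [-0.1, -0.7, -3.3]
width: 0.0136
12.85 [ 0.574  -0.126   0.2467] [ 0.4912  0.5089 -0.4919  0.5077] [-0.1 -0.7 -3.3] [-0.09 -0.07 -0.03] 0.01357499983927074
```

```bash
python3 -m pendant '0.03 0 0.012 0 0 0;0.06 0 0.012 0 0 0;0.09 0 0.012 0 0 0;0.12 0 0.012 0 0 0;0.14 0 0.012 0 0 0;0.15 0 0.012 0 0 0;0.16 0 0.012 0 0 0;0.16 0 0.012 0 0 0'
python3 -c "
from h import *
st()"
```

```text
time: 13.65
ee_pos: [0.5746, -0.129, 0.2085]
eef_rot: [0.492, 0.508, -0.492, 0.508]
ft_force: [-0.0, -0.7, -2.5]
width: 0.0135
13.65 [ 0.5746 -0.129   0.2085] [ 0.4915  0.5083 -0.4916  0.5083] [-0.  -0.7 -2.5] [-0.04 -0.12 -0.01] 0.013487600773866681
```

```bash
python3 -m pendant '0.01 0 0 0 0 0;0.02 0 0 0 0 0;0.03 0 0 0 0 0;0.035 0 0 0 0 0;0.035 0 0 0 0 0'
python3 -c "
from h import *
st()"
```

```text
time: 14.15
ee_pos: [0.5767, -0.129, 0.2033]
eef_rot: [0.493, 0.506, -0.491, 0.51]
ft_force: [-1.2, 0.2, 19.9]
width: 0.0134
14.15 [ 0.5767 -0.129   0.2033] [ 0.4926  0.5065 -0.4906  0.5101] [-1.2  0.2 19.9] [0.12 0.75 0.07] 0.013387162102277337
```

```bash
python3 -m pendant '-0.006 0 0 -0.03 0 0;-0.006 0 0 -0.06 0 0;-0.006 0 0 -0.09 0 0;-0.006 0 0 -0.12 0 0;-0.006 0 0 -0.12 0 0'
python3 -c "
from h import *
st()"
```

```text
time: 14.65
ee_pos: [0.576, -0.1286, 0.2035]
eef_rot: [0.444, 0.55, -0.443, 0.552]
ft_force: [0.2, 0.6, 10.4]
width: 0.0136
14.65 [ 0.576  -0.1286  0.2035] [ 0.4441  0.5497 -0.4426  0.5519] [ 0.2  0.6 10.4] [ 0.55  0.23 -0.01] 0.013578500699732217
```

```bash
python3 -m pendant '0 0 0 -0.03 0 0;0 0 0 -0.06 0 0;0 0 0 -0.09 0 0;0 0 0 -0.12 0 0;0 0 0 -0.15 0 0;0 0 0 -0.18 0 0;0 0 0 -0.21 0 0;0 0 0 -0.21 0 0'
python3 -c "
from h import *
st()"
```

```text
time: 15.45
ee_pos: [0.5744, -0.1285, 0.2011]
eef_rot: [0.352, 0.614, -0.352, 0.613]
ft_force: [-0.9, 2.1, -2.7]
width: 0.0134
15.45 [ 0.5744 -0.1285  0.2011] [ 0.3519  0.6138 -0.3516  0.613 ] [-0.9  2.1 -2.7] [ 0.77  0.4  -0.09] 0.013433049080749528
```

Vertical force vanished at about 30°, so the socket has dropped over the stem. Pressing it down.

```bash
python3 -m pendant '0.01 0 0 0 0 0;0.02 0 0 0 0 0;0.03 0 0 0 0 0;0.04 0 0 0 0 0;0.046 0 0 0 0 0;0.046 0 0 0 0 0'
python3 -c "
from h import *
st()"
```

```text
time: 16.05
ee_pos: [0.5752, -0.1289, 0.1907]
eef_rot: [0.352, 0.613, -0.352, 0.614]
ft_force: [-2.6, 2.6, 7.1]
width: 0.0135
16.05 [ 0.5752 -0.1289  0.1907] [ 0.3524  0.6126 -0.3521  0.6136] [-2.6  2.6  7.1] [ 0.76  0.77 -0.15] 0.013532189139052677
```

```bash
python3 -m pendant '0 0 0 0.08 0 0;0 0 0 0.16 0 0;0 0 0 0.24 0 0;0 0 0 0.32 0 0;0 0 0 0.4 0 0;0 0 0 0.48 0 0;0 0 0 0.56 0 0;0 0 0 0.64 0 0'
python3 -c "
from h import *
s=st();M=R.from_quat(s['eef_rot']).as_matrix();print(np.degrees(np.arctan2(M[1,1],M[0,1])),s['joint_positions'].round(2))"
```

```text
time: 16.85
ee_pos: [0.575, -0.1291, 0.1903]
eef_rot: [0.597, 0.379, -0.596, 0.38]
ft_force: [-1.8, 0.9, 3.8]
width: 0.0136
16.85 [ 0.575  -0.1291  0.1903] [ 0.5967  0.3794 -0.5963  0.3801] [-1.8  0.9  3.8] [0.49 0.59 0.07] 0.013628984822833163
-25.036530835951897 [ 0.75  0.37 -0.76  1.57  0.26  1.3  -0.48]
```

```bash
python3 -m pendant '0 0 0 0.06 0 0;0 0 0 0.12 0 0;0 0 0 0.18 0 0;0 0 0 0.24 0 0;0 0 0 0.28 0 0;0 0 0 0.32 0 0;0 0 0 0.36 0 0;0 0 0 0.36 0 0'
python3 -c "
from h import *
s=st();M=R.from_quat(s['eef_rot']).as_matrix();print(np.degrees(np.arctan2(M[1,1],M[0,1])))"
```

```text
time: 17.65
ee_pos: [0.5749, -0.1293, 0.1903]
eef_rot: [0.676, 0.208, -0.676, 0.209]
ft_force: [-1.5, 0.8, 4.3]
width: 0.0136
17.65 [ 0.5749 -0.1293  0.1903] [ 0.6759  0.2079 -0.6755  0.2086] [-1.5  0.8  4.3] [0.31 0.49 0.05] 0.01361724046557032
-55.74505976432948
```

```bash
python3 -m pendant '0 0 0 0.03 0 0;0 0 0 0.06 0 0;0 0 0 0.09 0 0;0 0 0 0.12 0 0;0 0 0 0.15 0 0;0 0 0 0.15 0 0'
python3 -c "
from h import *
s=st();M=R.from_quat(s['eef_rot']).as_matrix();print(np.degrees(np.arctan2(M[1,1],M[0,1])))"
```

```text
time: 18.25
ee_pos: [0.5749, -0.1293, 0.1902]
eef_rot: [0.695, 0.131, -0.695, 0.132]
ft_force: [-1.4, 0.8, 5.0]
width: 0.0133
18.25 [ 0.5749 -0.1293  0.1902] [ 0.6949  0.1314 -0.6945  0.1321] [-1.4  0.8  5. ] [0.18 0.51 0.06] 0.013270562661805653
-68.52576426710769
```

```bash
python3 -m pendant '0 0 0 0.03 0 0;0 0 0 0.06 0 0;0 0 0 0.06 0 0'
python3 -c "
from h import *
s=st();M=R.from_quat(s['eef_rot']).as_matrix();print(np.degrees(np.arctan2(M[1,1],M[0,1])))"
```

```text
time: 18.55
ee_pos: [0.5749, -0.1294, 0.1903]
eef_rot: [0.7, 0.1, -0.7, 0.101]
ft_force: [-0.7, -0.7, 5.5]
width: 0.0136
18.55 [ 0.5749 -0.1294  0.1903] [ 0.7002  0.1001 -0.6997  0.1008] [-0.7 -0.7  5.5] [0.16 0.51 0.11] 0.01358290560276298
-73.66536780605989
```

```bash
python3 -m pendant '0 0 0 0.03 0 0;0 0 0 0.06 0 0;0 0 0 0.09 0 0;0 0 0 0.09 0 0'
python3 -c "
from h import *
s=st();M=R.from_quat(s['eef_rot']).as_matrix();print(np.degrees(np.arctan2(M[1,1],M[0,1])))"
```

```text
time: 18.95
ee_pos: [0.575, -0.1293, 0.1903]
eef_rot: [0.705, 0.053, -0.705, 0.054]
ft_force: [-0.9, 0.5, 4.8]
width: 0.0137
18.95 [ 0.575  -0.1293  0.1903] [ 0.7054  0.0531 -0.7048  0.0538] [-0.9  0.5  4.8] [0.07 0.5  0.55] 0.01368114015983927
-81.33510248219388
```

The moment jumped to 0.55 N m, so the stop is reached. Unwinding slightly and releasing.

```bash
python3 -m pendant '-0.002 0 0 -0.03 0 0;-0.004 0 0 -0.05 0 0;-0.006 0 0 -0.05 0 0'
python3 -m pendant '0 0 0 0 0 0;0 0 0 0 0 0;0 0 0 0 0 0;0 0 0 0 0 0;0 0 0 0 0 0;0 0 0 0 0 0;0 0 0 0 0 0;0 0 0 0 0 0' 0.6
python3 -m pendant '-0.04 0 0 0 0 0;-0.1 0 0 0 0 0;-0.2 0 0 0 0 0;-0.3 0 0 0 0 0;-0.4 0 0 0 0 0;-0.5 0 0 0 0 0;-0.5 0.2 0 0 0 0;-0.5 0.2 0 0 0 0' 1
python3 - <<'E'
from h import *
st();p,d,c=look("wrist");W=wworld(c,d);k=(W[...,2]>.19)&(W[...,2]<.24)&(np.hypot(W[...,0]-.574,W[...,1]+.129)<.06)
w=W[k];print(len(w),np.percentile(w[:,2],[5,50,95]).round(4),cv2.minAreaRect((w[:,:2]*1000).astype(np.float32)))
q=wproj(c,[[.574,-.1,.1]])[0].astype(int);print(q);cv2.imwrite("pics/w4.png",p)
E
```

```text
time: 19.25
ee_pos: [0.5742, -0.1292, 0.1905]
eef_rot: [-0.702, -0.08, 0.703, -0.08]
ft_force: [-0.1, 0.5, -6.5]
width: 0.0133
time: 20.05
ee_pos: [0.5747, -0.1291, 0.1914]
eef_rot: [0.703, 0.079, -0.703, 0.079]
ft_force: [0.0, 0.4, 0.3]
width: 0.0664
time: 20.85
ee_pos: [0.5859, -0.1848, 0.3177]
eef_rot: [0.703, 0.075, -0.703, 0.078]
ft_force: [-0.4, -1.0, -0.9]
width: 0.0871
20.85 [ 0.5859 -0.1848  0.3177] [ 0.7033  0.0752 -0.7026  0.0777] [-0.4 -1.  -0.9] [-0.06  0.05  0.  ] 0.08705406605088732
1620 [0.2054 0.2195 0.2207] ((573.552001953125, -130.99588012695312), (75.25945281982422, 14.830658912658691), 12.88220500946045)
[206 171]
```

View pics/w4.png

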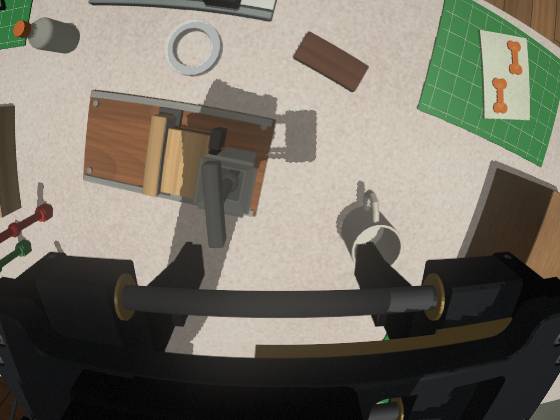

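The key stands in the tube with its bar at (213,205). Bar top is 0.2195 m against 0.220 m expected when seated, and it is centred within 2 mm of the tube's axis. The tape, offcut, glue and mug are upright. One numeric check, then I hand in.

```bash
python3 -m pendant '-0.1 0.2 0 0 0 0;-0.2 0.4 0 0 0 0;-0.2 0.4 0 0 0 0;-0.2 0.4 0 0 0 0'; python3 - <<'E'
from h import *
p,d,c=look("top");W=world(c,d)
def blob(n,u0,u1,v0,v1,z0,z1):
    w=W[v0:v1,u0:u1].reshape(-1,3); w=w[(w[:,2]>z0)&(w[:,2]<z1)]
    if len(w)>5: print(n,len(w),w.mean(0).round(4),cv2.minAreaRect((w[:,:2]*1000).astype(np.float32)))
blob("jaw",255,320,165,225,.067,.085);blob("shortbar",125,165,170,220,.09,.14);blob("tape",278,318,120,158,.012,.04);blob("glue",195,222,115,150,.03,.2);blob("mug",400,445,190,240,.05,.1)
from bench import close_job
s=st(); print(close_job())
E
```

```text
time: 21.3
ee_pos: [0.6081, -0.277, 0.3674]
eef_rot: [0.703, 0.078, -0.702, 0.078]
ft_force: [0.3, 0.5, -0.6]
width: 0.0867
jaw 380 [ 0.5738 -0.017   0.0721] ((573.4069213867188, -17.051895141601562), (108.9503402709961, 20.385011672973633), 0.03323334455490112)
shortbar 233 [0.5563 0.353  0.1151] ((556.8794555664062, 354.9624328613281), (75.26449584960938, 16.819875717163086), 6.239200115203857)
tape 482 [ 0.7298 -0.0279  0.0236] ((729.8729248046875, -27.879798889160156), (81.58390808105469, 82.90287017822266), 89.86106872558594)
glue 391 [0.7219 0.2001 0.0903] ((726.5238037109375, 202.4945526123047), (43.53353500366211, 49.0599250793457), 25.601926803588867)
mug 437 [ 0.5208 -0.34    0.0735] ((526.1492309570312, -344.1201477050781), (75.98507690429688, 100.99539947509766), 77.30720520019531)
21.35 [ 0.6082 -0.2749  0.3668] [ 0.703   0.0793 -0.7024  0.0788] [ 0.4  1.8 -0.2] [ 0.06 -0.02 -0.06] 0.08699611272287897
the job is handed in; nothing more can be done
None
```

The job is done and handed in at about 21 s. I pushed the jaw until the blank met the fence, at about 51 N. I then lowered the long key down the tube, where it dropped onto the stem. I turned it clockwise to the stop, where the moment jumped to 0.55 N m, and released it standing in the tube.

**Last checks**
- **Key:** the bar top is at 0.2195 m against 0.220 m expected when seated, and the bar is about 2 mm from the tube's axis.
- **Jaw:** it has not moved since the push.
- **Short key, tape, glue and mug:** all are where they were, within about 1 mm. I saw the offcut lying in place but did not measure it.

**Checks that disagreed or were missing**
- **Jaw travel:** the estimate from the bed ends gave about 85 mm, against about 93 mm from the blank's edge at the fence. I trusted the close view, which showed the blank flush with both fence posts, and the 51 N push.
- **Stem angle:** I judged about 7° from the picture, but the socket only dropped somewhere between 12° and 30°.
- **Pad force:** I had no way to measure it directly. I infer it from the stem reaching its stop.

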